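# Seat the ring-mould frame on the jig's pins

## Robot

A 6-joint arm with a two-finger parallel gripper is mounted at the origin on the work surface. World frame = base frame: x ahead of the robot, y to its left, z up, the work surface at z = 0. Lengths are in m, angles in rad, forces in N, time in s.
With the tool pointing down it reaches from about 0.3 to 0.775 m from the base axis. Payload 14.6 kg.
Tool frame: the origin (TCP) lies at the very end of the fingers, on their centre line; the grasp point (between the pads) lies 19 mm behind it; y points along the fingers, z is the direction in which the jaws open and shut, and the axes are right-handed (so a half turn about y gives the same grasp; the last joint's range is limited). The gripper opens to 94 mm and grips with 3 to 60 N. Pads are 16 mm wide; open, the fingers measure 119 mm over their backs; the gripper's body (75 mm by 177 mm) begins 78 mm behind the grasp point.
Start: joints at [-1.4, 0.3, 1.521, -0, 1.321, -0.067], TCP at [0.13, -0.535, 0.205] pointing down, gripper open.
Joint ranges: [-3.03, 3.03], [-0.79, 2.21], [0.23, 2.52], [-1.04, 4.18], [0, 3.07], [-2.55, 2.55]. Speed limits (rad/s): [2.22, 2.22, 2.57, 3.14, 3.14, 3.14].

## Interface

Orientations are given as [roll, pitch, yaw] about the fixed x, y, z axes, in that order (R = Rz(yaw) Ry(pitch) Rx(roll)).
In Python, from station import get_obs, camera, job gives the robot as it stands.
- The arm moves only by the tool step_arm, never from a script. Its argument "targets" is a list of rows, each a list of 6 numbers: the shift along the tool's x, y, z in mm, then the turn, a rotation vector about the tool's x, y, z in degrees. In form: [[dx, dy, dz, rx, ry, rz], ...]. A call has 1 to 12 rows; each row shifts and turns the commanded pose from where the row before left it, along the tool's axes as they then stand; what a row does not reach is not made up. A row lasts 1/8 s, in which the tool goes at most 62.5 mm and 10.7 degrees, less where a joint would pass 70% of its speed; a pose out of reach is approached as far as the arm can. A call is refused whole if a number of a shift passes 62.5 or a number of a turn 10.7, either way. A call with a gripper value outside its range is refused whole. "gripper" is the opening, from -1 (shut) to 1 (fully open), set as the call begins (left out, the last holds). The fingers move at their own pace and stop on an object; "squeeze" is the grip in N (left out, the last holds). Time passes only in rows, so rows that do not move let the fingers close. It gives the time, the measured TCP pose, the force and the opening at its end, in the units of the state.
- get_obs(): the state, without advancing time (a new reading comes with each control period).
- camera(name): name is "side" or "top"; returns a dict with "pixels" (480x640x3 uint8, red, green, blue), "intrinsics" (3x3 intrinsics, pixels), "R" (3x3) and "t" (3): a world point X has camera coordinates R X + t. Camera axes: x right, y down, z forward; pixel columns grow to the right and rows downward; lengths in m; the calibration is good to about 2 mm. A picture is of the moment at which its call begins. There is no depth.
- job.hand_in(): hands the job in, once; it reports no verdict.
The state is a dict: "time_s": time; "qpos": joint angles; "joint_vel": joint speeds; "tau": joint torques, N m; "ee_pos": TCP position; "eef_rot": TCP orientation; "force": force on the tool from outside, world axes, zero at the start; "moment": the same for the moment, N m; "grip_width": finger opening in m.
Only numpy, scipy, OpenCV 4.12 (cv2) and the standard library are available. Lean on these libraries where they do the work, as an engineer would, in place of code of your own. Each camera call takes 0.05 s, during which the arm holds its last target.

## Task

The aluminium mould frame lies loose on the raised deck of the grey jig. Nudge it across the deck with the fingers until its two holes drop over the jig's two locating pins and the frame sits flat in the nest. Push it without ever lifting it, and leave the other things on the desk where they are.

Things in the scene. Friction and masses are not known exactly. Their poses are not given: they have to be found in the camera images.
- jig: Grey jig fixed to the desk, 162 mm (x) by 298 mm (y); never moves. Origin on the desk; its x points roughly away from the robot, its y along the sliding direction, deck to nest. Deck: flat, 19 mm above the desk, y = -170 to 0 mm, x = -90 to +60 mm. At y = 0 it steps down 7 mm to the nest floor, 12 mm above the desk, y = 0 to 128 mm, open at its near side and far end.
- fence (a point): Mid-deck point on the fence's inner face, at deck height, jig (60, -85) mm. The straight fence runs along the jig's far side (x = +60 to +72 mm), y = -170 to 128 mm; its top is 30 mm above the desk. A frame lying against the fence and slid in jig +y brings its holes onto the pins (1 mm sideways play).
- nest (a point): Where the frame's origin must end: nest floor, jig (14, 59, 12) mm. There the frame is 1 mm from the fence and its trailing end 4 mm past the deck's edge (y = 0), so it drops just before its holes are fully over the pins. Here a raised land, 36 (x) by 38 (y) mm centred on jig (14, 47) mm, deck height, carries the sliding frame level across the nest and ends loosely inside its window.
- pin0 (a point): Tip of the near pin, jig (-19, 95) mm, 18.4 mm above the desk (just below deck level). Both pins: 10 mm diameter, brass, 6.4 mm tall, upper 3.9 mm tapering to 4 mm at the tip.
- pin1 (a point): Tip of the pin next to the fence, jig (47, 95) mm, 18.4 mm above the desk.
- frame: Loose aluminium frame, 90 (x) by 110 (y) by 16 mm thick, about 0.3 kg; 44 by 50 mm window, two 12.5 mm through holes near its +y end. Origin: centre of its outline, underside. Starts flat on the deck (z 19 mm), within 12 degrees of square to the jig, up to 35 mm off the fence, holes towards the nest. Seated: underside z 12, top z 28 mm, so its trailing end still stands 9 mm above the deck.
- hole0 (a point): Centre of the frame's hole that goes over pin0, at the underside, frame (-33, 36) mm.
- hole1 (a point): Centre of the frame's hole that goes over pin1, at the underside, frame (33, 36) mm.
- pen_pot: Wooden pen pot with pens, 64 mm across, 95 mm tall (165 mm with pens), on the desk, off the far corner of the nest end. Origin at the centre of its underside. Leave alone.
- glue: Small white bottle, 32 mm across, 75 mm tall, beyond the fence. Origin at the centre of its underside. Leave alone.
- block: Small wooden block 35 x 60 x 22 mm, on the desk past the open end of the nest. Origin at the centre of its underside. Leave alone.
- ring_blank: Brass ring, 25 mm across, 8 mm tall, lying flat on the desk past the open end of the nest. Origin at the centre of its underside. Leave alone.
Not all that is in view belongs to the job. Of the things like the frame, leave any that is orange; of the rest the smaller one is meant.

How it is judged:
By the outcome, as a careful person would: the job done as asked, in the order asked, and still so for the second after the job is handed in, with the robot touching nothing.
It also fails if it takes over 58 s, if anything falls off the work surface, if the arm or the gripper's body presses on something with over 40 N, if the wrist force passes 120 N, or if a joint passes its speed limit or range.

## Working session

There is one attempt and no reset: what is moved stays moved. The work goes in short steps, Python scripts to look and compute and a tool call to move; the robot and the scene stay as the last step left them, time stands still between calls to the robot, and variables do not carry over. Pictures are saved under pics/ and viewed, and the job is handed in when it is done.

Besides the shell and the picture viewer there is one more tool, called after ">>>" as a command line: name --pt "numbers of a row" for each row, then --argument value for the rest. step_arm: Moves the arm, as the interface text tells. Its arguments: {"type":"object","properties":{"targets":{"type":"array","items":{"type":"array","items":{"type":"number"}}},"gripper":{"type":"number"},"squeeze":{"type":"number"}},"required":["targets"]}

```bash
mkdir -p pics; ls; python3 - <<'E'
from station import get_obs, camera, job
import cv2
o=get_obs(); print({k:o[k] for k in ("time_s","ee_pos","eef_rot","force","grip_width")})
for n in ("side","top"):
    c=camera(n); cv2.imwrite(f"pics/{n}0.png",c["pixels"][:,:,::-1]); print(n,c["intrinsics"].round(1).tolist(),c["R"].round(3).tolist(),c["t"].round(3).tolist())
E
```

```text
pics
{'time_s': 0.0, 'ee_pos': array([ 0.12950784, -0.53427044,  0.20488506]), 'eef_rot': array([-1.57193969e+00,  7.76320633e-05, -2.90381855e+00]), 'force': array([ 0.55411558, -1.50300622, -0.19101263]), 'grip_width': 0.09394543425672457}
side [[582.7, 0.0, 311.7], [0.0, 582.7, 242.7], [0.0, 0.0, 1.0]] [[-0.96, -0.278, -0.022], [-0.129, 0.514, -0.848], [0.248, -0.811, -0.53]] [0.513, 0.116, 0.862]
top [[457.8, 0.0, 313.7], [0.0, 457.8, 242.5], [0.0, 0.0, 1.0]] [[-0.018, -0.999, -0.033], [-0.991, 0.022, -0.134], [0.134, 0.03, -0.99]] [0.014, 0.542, 0.844]
```

View pics/side0.png

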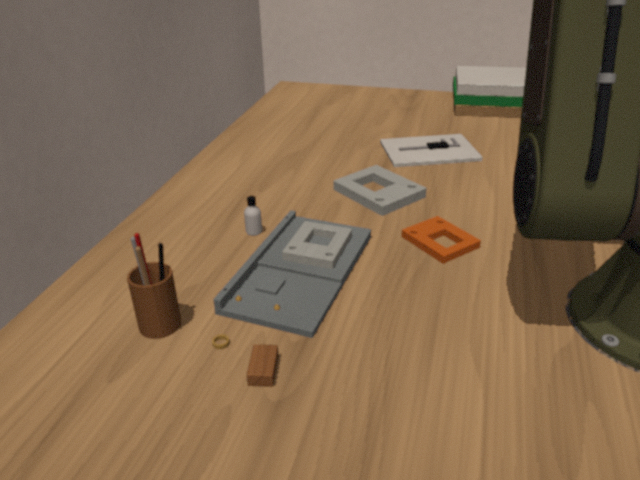

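View pics/top0.png

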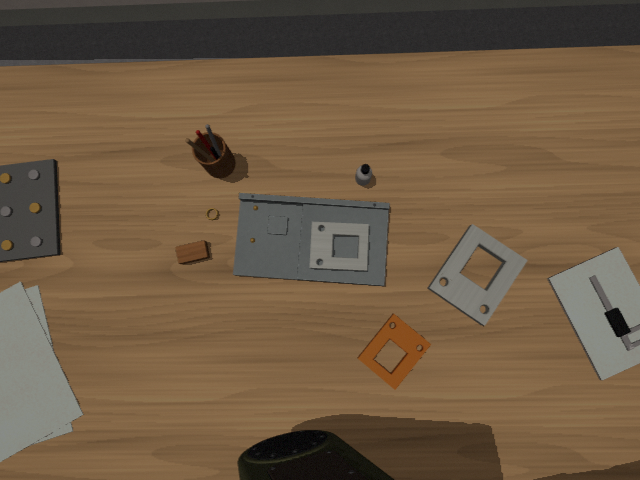

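The top view shows the frame on the deck at about (340,246). Its holes are at (321,228) and (319,262), and the nest is to its left with pins at (255,208) and (252,240). I'll zoom in and measure.

```bash
cat > h.py <<'E'
import numpy as np, cv2
from station import get_obs, camera, job
def ray(c,uv,z):
    K,R,t=c["intrinsics"],c["R"],c["t"]; o=-R.T@t
    uv=np.atleast_2d(uv).astype(float)
    d=(np.linalg.inv(K)@np.c_[uv,np.ones(len(uv))].T).T@R
    s=(z-o[2])/d[:,2]; return o+s[:,None]*d
def proj(c,X):
    X=np.atleast_2d(X); p=(X@c["R"].T+c["t"])@c["intrinsics"].T
    return p[:,:2]/p[:,2:]
def tri(c1,u1,c2,u2):
    P=[c["intrinsics"]@np.c_[c["R"],c["t"]] for c in (c1,c2)]
    h=cv2.triangulatePoints(P[0],P[1],np.array(u1,float).reshape(2,1),np.array(u2,float).reshape(2,1)); return (h[:3]/h[3]).ravel()
def zoom(c,box,k,fn):
    x0,y0,x1,y1=box; im=c["pixels"][y0:y1,x0:x1,::-1]
    cv2.imwrite(fn,cv2.resize(im,None,fx=k,fy=k,interpolation=cv2.INTER_CUBIC))
E
python3 - <<'E'
from h import *
c=camera("top"); zoom(c,(225,180,400,295),4.5,"pics/t1.png")
s=camera("side"); zoom(s,(200,205,385,335),4.3,"pics/s1.png")
hsv=cv2.cvtColor(c["pixels"],cv2.COLOR_RGB2HSV)
for p in [(340,227),(345,246),(270,260),(340,276),(395,250),(300,192),(300,204)]: print(p,hsv[p[1],p[0]])
E
```

```text
(340, 227) [ 26  16 127]
(345, 246) [68 11 95]
(270, 260) [70  8 92]
(340, 276) [90  5 93]
(395, 250) [ 16 116 138]
(300, 192) [ 16 122 128]
(300, 204) [105  24  42]
```

View pics/t1.png

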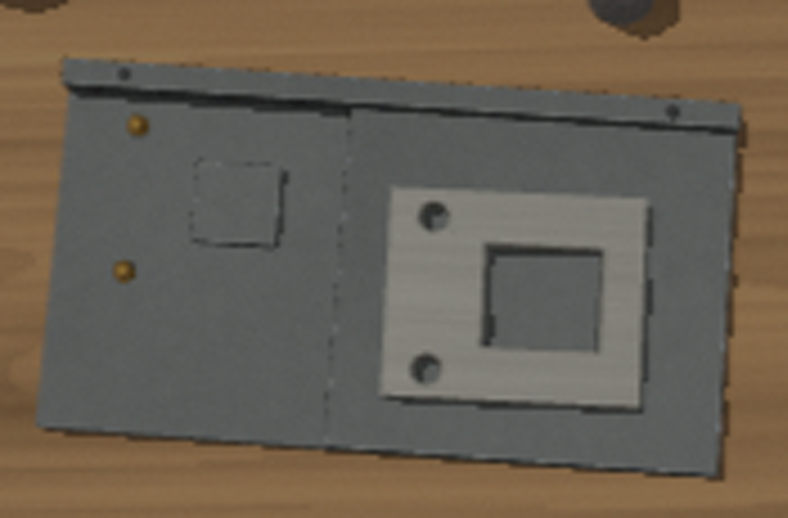

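View pics/s1.png

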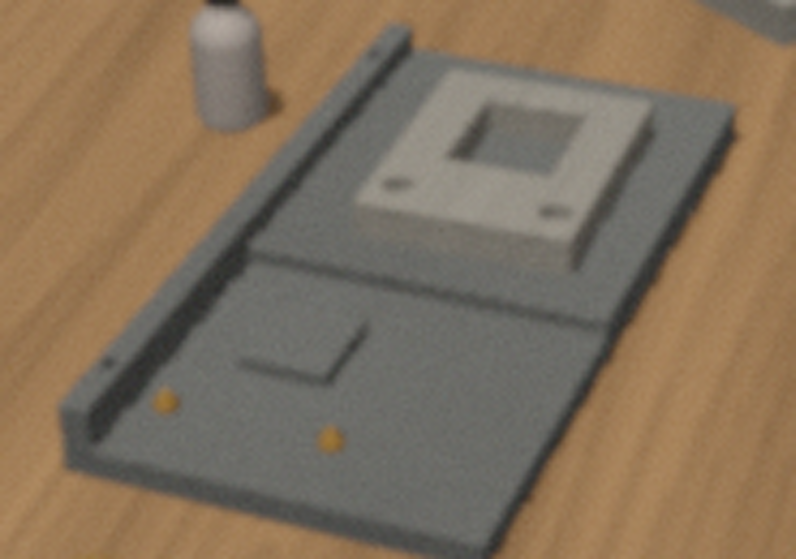

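```bash
cat >> h.py <<'E'
def framemask(c,box=(225,180,400,295)):
    hsv=cv2.cvtColor(c["pixels"],cv2.COLOR_RGB2HSV)
    m=((hsv[...,1]<45)&(hsv[...,2]>106)).astype(np.uint8)
    k=np.zeros_like(m); k[box[1]:box[3],box[0]:box[2]]=1
    return m*k
def jigpose(c):
    hsv=cv2.cvtColor(c["pixels"],cv2.COLOR_RGB2HSV)
    # brass pins
    m=((hsv[...,1]>130)&(hsv[...,0]>14)&(hsv[...,0]<30)).astype(np.uint8)
    return m
E
python3 - <<'E'
from h import *
c=camera("top"); s=camera("side")
m=framemask(c)
n,l,st,ce=cv2.connectedComponentsWithStats(m); i=1+st[1:,4].argmax(); print(st[i],ce[i])
mm=(l==i).astype(np.uint8)
cs,h=cv2.findContours(mm,cv2.RETR_CCOMP,cv2.CHAIN_APPROX_NONE)
for k,q in enumerate(cs):
    if len(q)<8: continue
    r=cv2.minAreaRect(q); print(len(q),h[0][k][3],cv2.contourArea(q),np.round(r[0],2))
    if len(q)>60:
        b=cv2.boxPoints(r); W=ray(c,b,0.035); print((W*1e3).round(1).tolist()); 
        e=np.diff(np.r_[W,W[:1]],axis=0)[:,:2]; print((np.linalg.norm(e,axis=1)*1e3).round(1),np.degrees(np.arctan2(e[:,1],e[:,0])).round(2))
vis=np.zeros((480,640),np.uint8);vis[mm>0]=255
cv2.imwrite("pics/m1.png",cv2.resize(vis[180:295,225:400],None,fx=4,fy=4,interpolation=0))
# zoomed hand read
f=lambda p,x0,y0,k:(np.array(p,float)+.5)/k-.5+np.array([x0,y0])
T=lambda p:f(p,225,180,4.5); S=lambda p:f(p,200,205,4.3)
for name,a,b,z in [("pin1",(138,125),(165,402),.0184),("pin0",(123,271),(331,439),.0184),("deckcorner near -y",(718,474),(733,107),.019),("fence top -y inner",(738,129),None,.03),("fence top +y inner",(70,90),None,.03),("fence +y outer top",(63,60),(65,400),.03),("fence -y outer top",(740,104),(392,27),.03)
 ,("nest near +y",(39,428),None,.012),("hole1 top",(433,215),(398,184),.035),("hole0 top",(426,368),(555,212),.035)]:
    print(name,(ray(c,T(a),z)*1e3).round(1).tolist(), (tri(c,T(a),s,S(b))*1e3).round(1).tolist() if b else "", (ray(s,S(b),z)*1e3).round(1).tolist() if b else "")
E
```

```text
[ 309  221   60   49 1940] [337.31030928 245.43917526]
204 -1 2542.0 [338.51 245.36]
[[495.1, 12.9, 35.0], [584.9, 7.1, 35.0], [576.9, -103.2, 35.0], [487.7, -96.0, 35.0]]
[ 90.  110.6  89.5 109.1] [ -3.67 -94.15 175.38  86.09]
22 0 50.0 [319.  261.5]
101 0 675.5 [344.84 245.72]
[[512.5, -27.7, 35.0], [561.4, -31.3, 35.0], [557.4, -86.5, 35.0], [508.6, -82.6, 35.0]]
[49.1 55.4 49.  55. ] [ -4.15 -94.23 175.38  85.9 ]
22 0 49.0 [321.  227.5]
pin1 [[617.9, 118.3, 18.4]] [619.2, 119.3, 12.1] [[615.5, 126.8, 18.4]]
pin0 [[552.7, 125.0, 18.4]] [553.2, 125.8, 13.1] [[550.5, 132.0, 18.4]]
deckcorner near -y [[459.0, -131.2, 19.0]] [459.4, -131.7, 15.3] [[458.5, -125.4, 19.0]]
fence top -y inner [[607.0, -144.3, 30.0]]  
fence top +y inner [[631.7, 146.4, 30.0]]  
fence +y outer top [[645.3, 149.5, 30.0]] [644.0, 149.0, 30.5] [[643.5, 148.5, 30.0]]
fence -y outer top [[618.1, -145.6, 30.0]] [618.2, -146.3, 25.7] [[615.0, -138.9, 30.0]]
nest near +y [[485.1, 163.0, 12.0]]  
hole1 top [[571.6, -11.7, 35.0]] [571.6, -11.7, 32.8] [[570.1, -8.4, 35.0]]
hole0 top [[505.7, -7.4, 35.0]] [505.8, -7.4, 32.7] [[504.8, -4.0, 35.0]]
```

View pics/m1.png

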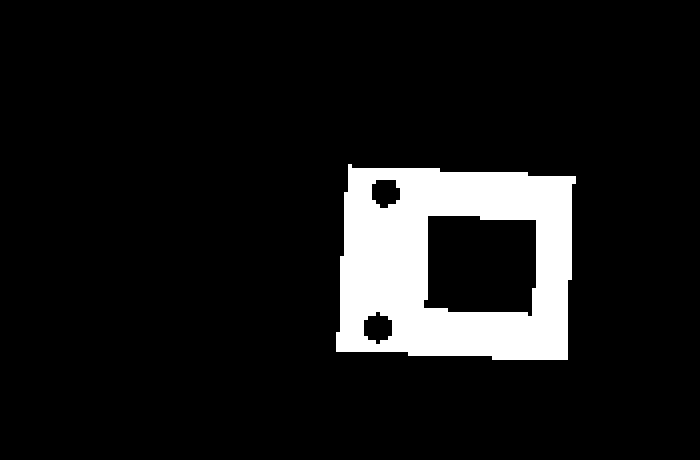

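```bash
cat >> h.py <<'E'
def rigid(J,W):
    J=np.array(J,float);W=np.array(W,float)[:,:2]
    jc,wc=J.mean(0),W.mean(0); H=(J-jc).T@(W-wc); a=np.arctan2(H[0,1]-H[1,0],H[0,0]+H[1,1])
    R=np.array([[np.cos(a),-np.sin(a)],[np.sin(a),np.cos(a)]]); t=wc-R@jc
    return a,t,(J@R.T+t-W)
E
python3 - <<'E'
from h import *
c=camera("top")
g=c["pixels"]; hsv=cv2.cvtColor(g,cv2.COLOR_RGB2HSV)
T=lambda p:(np.array(p,float)+.5)/4.5-.5+np.array([225,180])
pts=[((-19,95),(123,271),.0184),((47,95),(138,125),.0184),((-90,-170),(718,474),.019),((60,-170),(738,129),.03),((60,128),(70,90),.03),((-90,128),(39,428),.012),((72,128),(63,60),.03),((72,-170),(740,104),.03)]
W=[ray(c,T(b),z)[0]*1e3 for a,b,z in pts]
a,t,r=rigid([p[0] for p in pts],W); print("jig",np.degrees(a).round(2),t.round(1)); print(r.round(1).tolist())
R=np.array([[np.cos(a),-np.sin(a)],[np.sin(a),np.cos(a)]])
fc=[(571.6,-11.7),(505.7,-7.4),(495.1,12.9),(584.9,7.1),(576.9,-103.2),(487.7,-96)]
F=[(33,36),(-33,36),(-45,55),(45,55),(45,-55),(-45,-55)]
Jf=(np.array(fc)-t)@R; b,tf,r=rigid(F,Jf); print("frame in jig",np.degrees(b).round(2),tf.round(1)); print(r.round(1).tolist()); print("frame pts in jig",Jf.round(1).tolist())
# jig silhouette mask
m=((hsv[...,1]<60)).astype(np.uint8); m[:,:225]=0;m[:,400:]=0;m[:185]=0;m[295:]=0
n,l,st,ce=cv2.connectedComponentsWithStats(m); i=1+st[1:,4].argmax()
q=max(cv2.findContours((l==i).astype(np.uint8),0,cv2.CHAIN_APPROX_NONE)[0],key=len); print(cv2.boxPoints(cv2.minAreaRect(q)).tolist(),cv2.minAreaRect(q))
E
```

```text
jig -5.15 [562.4  28.4]
[[-0.7, -0.2], [-0.1, 0.5], [-1.5, -1.6], [-0.1, -2.0], [2.0, 4.1], [-0.8, 1.0], [0.4, -0.1], [0.8, -1.8]]
frame in jig 1.11 [-19.6 -75.5]
[[-0.0, 0.3], [0.0, 0.6], [0.0, 0.1], [0.0, -0.4], [0.2, 0.2], [-0.3, -0.7]]
frame pts in jig [[12.7, -39.1], [-53.3, -40.8], [-65.7, -21.5], [24.3, -19.2], [26.2, -129.8], [-63.3, -130.6]]
[[232.42922973632812, 275.56195068359375], [237.97348022460938, 192.3982391357422], [389.8318786621094, 202.52215576171875], [384.2876281738281, 285.68585205078125]] ((311.13055419921875, 239.04205322265625), (152.1954803466797, 83.34832000732422), 3.8140745162963867)
```

```bash
cat >> h.py <<'E'
JA=np.radians(-5.15); JT=np.array([562.4,28.4])
JR=np.array([[np.cos(JA),-np.sin(JA)],[np.sin(JA),np.cos(JA)]])
def j2w(p): return JR@np.array(p,float)+JT
def w2j(p): return (np.array(p,float)-JT)@JR
from scipy.spatial.transform import Rotation as Ro
def state():
    o=get_obs(); p=o["ee_pos"]*1e3; print("t",round(o["time_s"],2),"w",p.round(1),"jig",w2j(p[:2]).round(1),"rpy",np.degrees(o["eef_rot"]).round(2),"F",o["force"].round(1),"grip",round(o["grip_width"]*1e3,1)); return o
def delta(jt,z,yaw):
    o=state(); R=Ro.from_euler("xyz",o["eef_rot"]).as_matrix(); w=j2w(jt)
    print("shift tool", (R.T@(np.r_[w,z]-o["ee_pos"]*1e3)).round(1))
    G=Ro.from_euler("xyz",[-90,0,yaw],degrees=True).as_matrix()
    print("turn tool",np.degrees(Ro.from_matrix(R.T@G).as_rotvec()).round(2))
E
python3 -c "
from h import *
delta((-100,-73),120,174.85)"
```

```text
t 0.35 w [ 129.5 -534.5  205.3] jig [-380.6 -599.4] rpy [ -90.02    0.   -166.38] F [-0.2 -0.4 -0.5] grip 93.8
shift tool [-435.1   85.4 -408.1]
turn tool [ 0.02 18.77  0.  ]
```

>>> step_arm --pt "-40 0 -38 0 0 0" --pt "-40 0 -38 0 0 0" --pt "-40 0 -38 0 0 0" --pt "-40 0 -38 0 0 0" --pt "-40 0 -38 0 0 0" --pt "-40 0 -38 0 0 0" --pt "-40 0 -38 0 0 0" --pt "-40 0 -38 0 0 0" --pt "-40 0 -38 0 0 0" --pt "-40 0 -38 0 0 0" --pt "-35 0 -28 0 0 0" --pt "0 30 0 0 9.4 0" --gripper -0.15

```text
time_s: 1.85
ee_pos: [0.4582, -0.0335, 0.1763]
eef_rot: [-1.57, 0.003, -3.067]
force: [0.6, -0.4, -0.6]
grip_width: 0.0397
```

```bash
python3 -c "
from h import *
delta((-100,-73),60,174.85)"
```

```text
t 1.85 w [458.2 -33.5 176.3] jig [-98.3 -71.1] rpy [ -89.97    0.2  -175.75] F [ 0.6 -0.4 -0.6] grip 39.7
shift tool [  2.4 116.3   1.6]
turn tool [-0.02  9.4  -0.2 ]
```

>>> step_arm --pt "0 50 0 0 9.4 0" --pt "1 50 2 0 0 0" --pt "0 16 0 0 0 0" --pt "0 0 0 0 0 0"

```text
time_s: 2.35
ee_pos: [0.4545, -0.0373, 0.0587]
eef_rot: [-1.571, -0.002, 3.051]
force: [1.1, 0.7, 0.4]
grip_width: 0.0399
```

```bash
python3 -c "
from h import *
delta((-90,-73),22.5,174.85)
c=camera('top'); zoom(c,(225,180,400,295),4.5,'pics/t2.png')
c=camera('side'); zoom(c,(200,180,385,320),4.3,'pics/s2.png')"
```

```text
t 2.35 w [454.5 -37.3  58.7] jig [-101.6  -75.2] rpy [-9.0010e+01 -1.2000e-01  1.7482e+02] F [1.1 0.7 0.4] grip 39.9
shift tool [-11.7  36.1  -2.2]
turn tool [ 0.01 -0.03  0.12]
```

View pics/t2.png

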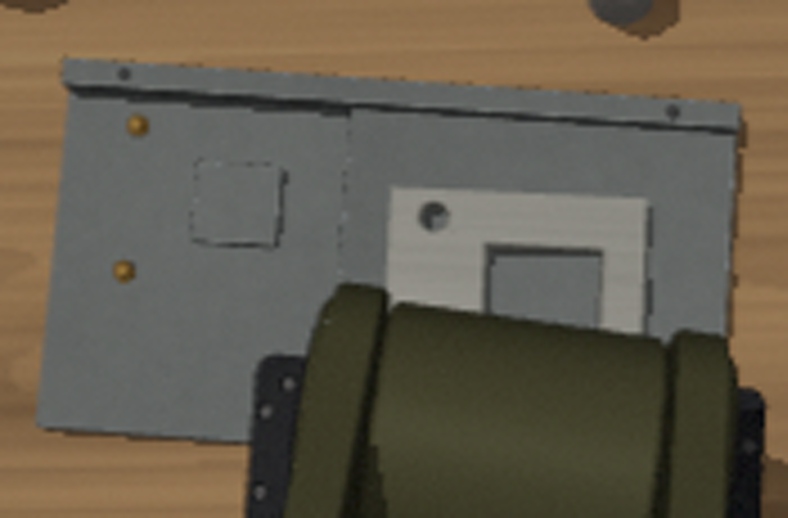

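View pics/s2.png

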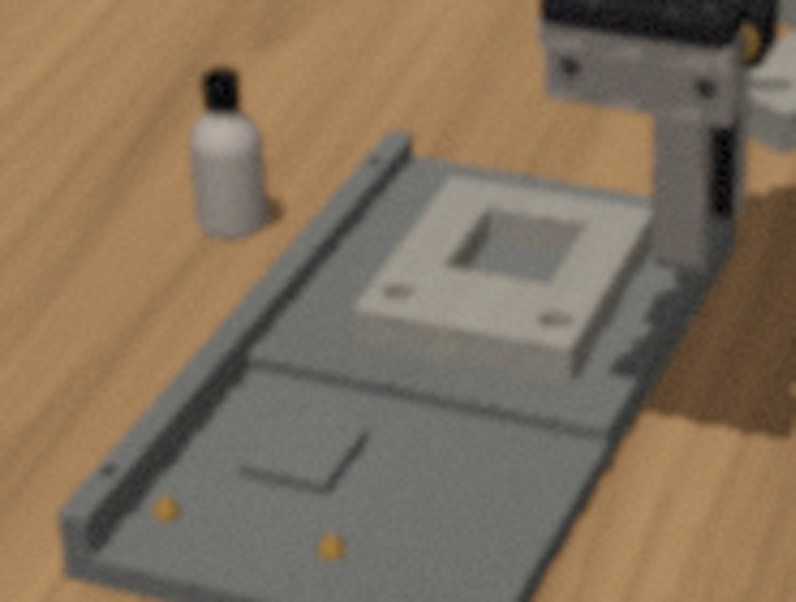

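The gripper is clear of the frame and beside its near face. I'll lower it, then push toward the fence.

>>> step_arm --pt "0 17 -2 0 0 0" --pt "0 16 0 0 0 0" --pt "0 0 0 0 0 0" --pt "-8 0 0 0 0 0" --pt "-8 0 0 0 0 0" --pt "-6 0 0 0 0 0" --pt "-3 0 0 0 0 0" --pt "-3 0 0 0 0 0" --pt "-3 0 0 0 0 0" --pt "-3 0 0 0 0 0"

```text
time_s: 3.7
ee_pos: [0.4891, -0.0385, 0.0264]
eef_rot: [-1.571, -0.0, 3.051]
force: [-1.2, -0.6, -0.1]
grip_width: 0.0398
```

```bash
python3 -c "
from h import *
delta((-38,-73),25,174.85)"
```

```text
t 3.7 w [489.1 -38.5  26.4] jig [-67.  -73.2] rpy [-9.0000e+01 -1.0000e-02  1.7482e+02] F [-1.2 -0.6 -0.1] grip 39.8
shift tool [-29.    1.4  -0.2]
turn tool [-0.   -0.03  0.01]
```

>>> step_arm --pt "-3 0 0 0 0 0" --pt "-3 0 0 0 0 0" --pt "-3 0 0 0 0 0" --pt "-3 0 0 0 0 0" --pt "-3 0 0 0 0 0" --pt "-3 0 0 0 0 0" --pt "-3 0 0 0 0 0" --pt "0 0 0 0 0 0"

```text
time_s: 4.7
ee_pos: [0.5104, -0.0405, 0.0266]
eef_rot: [-1.571, 0.001, 3.051]
force: [0.3, 0.2, -0.1]
grip_width: 0.04
```

```bash
python3 -c "
from h import *
delta((-38,-73),25,174.85)
c=camera('top'); zoom(c,(225,180,400,295),4.5,'pics/t3.png')
c=camera('side'); zoom(c,(200,200,385,320),4.3,'pics/s3.png')"
```

```text
t 4.7 w [510.4 -40.5  26.6] jig [-45.6 -73.2] rpy [-9.0000e+01  4.0000e-02  1.7482e+02] F [ 0.3  0.2 -0.1] grip 40.0
shift tool [-7.6  1.6 -0.2]
turn tool [-0.   -0.03 -0.04]
```

View pics/s3.png

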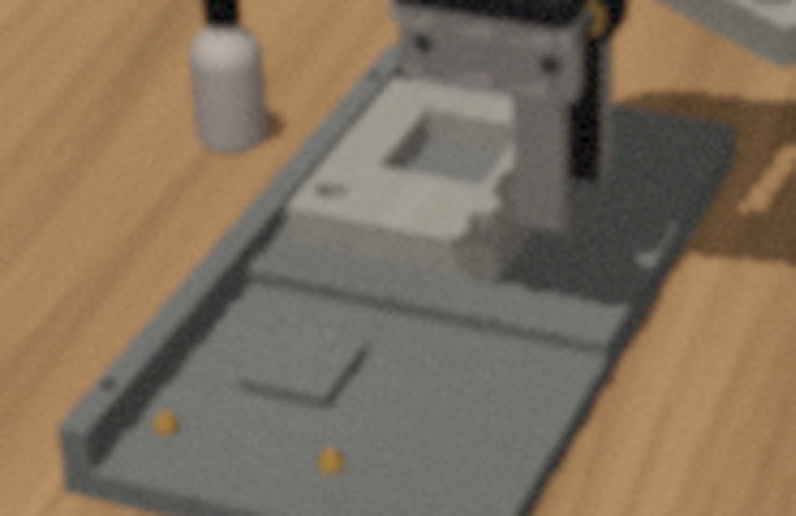

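View pics/t3.png

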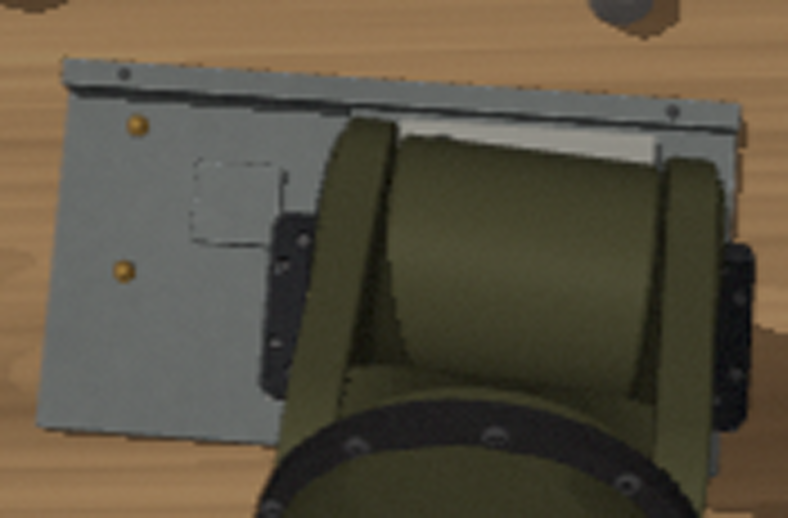

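The frame is a few mm from the fence. The remaining push is in small steps, watching the force.

>>> step_arm --pt "-1.5 0 0 0 0 0" --pt "-1.5 0 0 0 0 0" --pt "-1 0 0 0 0 0" --pt "-1 0 0 0 0 0" --pt "0 0 0 0 0 0"

```text
time_s: 5.42
ee_pos: [0.5148, -0.0408, 0.0265]
eef_rot: [-1.571, -0.0, 3.051]
force: [-4.5, 1.1, 4.3]
grip_width: 0.0398
```

>>> step_arm --pt "-1 0 0 0 0 0" --pt "0 0 0 0 0 0"

```text
time_s: 5.68
ee_pos: [0.5159, -0.0409, 0.0265]
eef_rot: [-1.571, -0.0, 3.051]
force: [-4.2, 0.6, 3.5]
grip_width: 0.0399
```

>>> step_arm --pt "-1 0 0 0 0 0" --pt "0 0 0 0 0 0"

```text
time_s: 5.92
ee_pos: [0.5169, -0.041, 0.0265]
eef_rot: [-1.571, -0.0, 3.051]
force: [-4.3, 0.1, 3.5]
grip_width: 0.0399
```

```bash
python3 -c "
from h import *
state()
c=camera('side'); zoom(c,(230,190,360,280),6,'pics/s4.png')
c=camera('top'); zoom(c,(290,190,400,250),7,'pics/t4.png')"
```

```text
t 5.92 w [516.9 -41.   26.5] jig [-39.1 -73.2] rpy [-9.0000e+01 -1.0000e-02  1.7482e+02] F [-4.3  0.1  3.5] grip 39.9
```

View pics/s4.png

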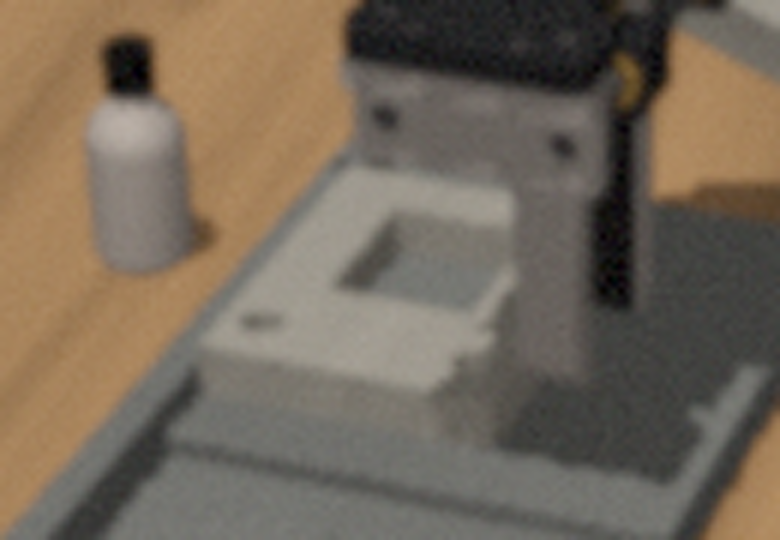

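View pics/t4.png

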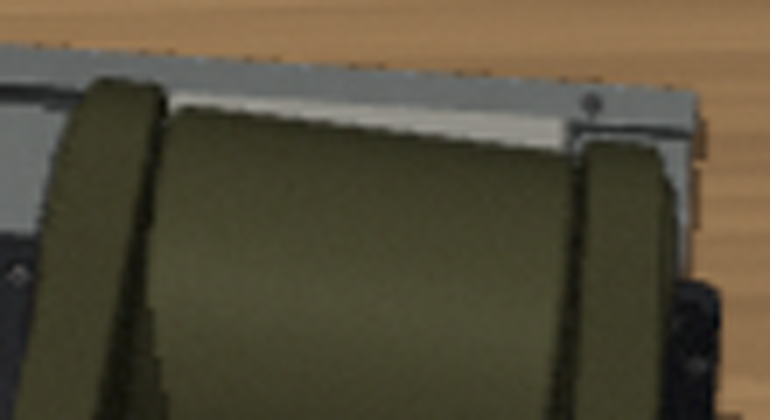

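>>> step_arm --pt "-1 0 0 0 0 0" --pt "0 0 0 0 0 0"

```text
time_s: 6.28
ee_pos: [0.517, -0.041, 0.0264]
eef_rot: [-1.571, -0.002, 3.051]
force: [-11.5, 1.7, 9.3]
grip_width: 0.0401
```

>>> step_arm --pt "6 0 0 0 0 0" --pt "14 0 0 0 0 0" --pt "0 -40 0 0 0 0" --pt "0 -40 0 0 0 0" --pt "-30 0 45 0 0 0" --pt "-35 0 45 0 0 0" --pt "0 0 0 0 -10 0" --pt "0 0 0 0 -10 0" --pt "0 0 0 0 -10 0" --pt "0 0 0 0 -10 0" --pt "0 0 0 0 -10 0" --pt "0 0 0 0 -10 0"

```text
time_s: 7.78
ee_pos: [0.5549, -0.1349, 0.1064]
eef_rot: [-1.57, 0.0, -2.179]
force: [-0.0, 0.2, 1.1]
grip_width: 0.0401
```

>>> step_arm --pt "0 0 0 0 -10 0" --pt "0 0 0 0 -10 0" --pt "0 0 0 0 -10 0" --pt "0 0 0 0 0 0"

```text
time_s: 8.28
ee_pos: [0.5548, -0.1349, 0.1064]
eef_rot: [-1.57, -0.0, -1.662]
force: [0.2, 1.2, 0.1]
grip_width: 0.0399
```

```bash
python3 -c "
from h import *
delta((13,-165),60,-95.15)
c=camera('top'); zoom(c,(225,180,400,295),4.5,'pics/t5.png')
c=camera('side'); zoom(c,(200,180,385,320),4.3,'pics/s5.png')"
```

```text
t 8.28 w [ 554.8 -134.9  106.4] jig [   7.1 -163.3] rpy [-8.996e+01 -1.000e-02 -9.524e+01] F [0.2 1.2 0.1] grip 39.9
shift tool [ 1.7 46.4  5.9]
turn tool [-0.04 -0.09  0.01]
```

View pics/t5.png

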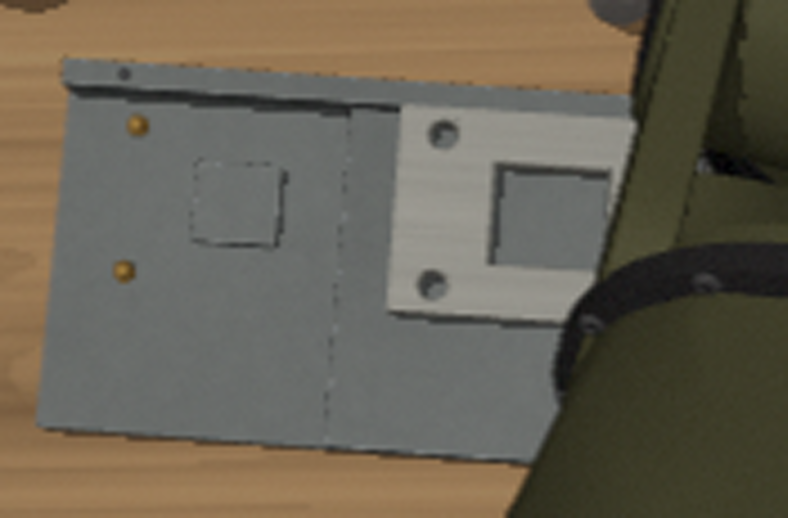

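View pics/s5.png

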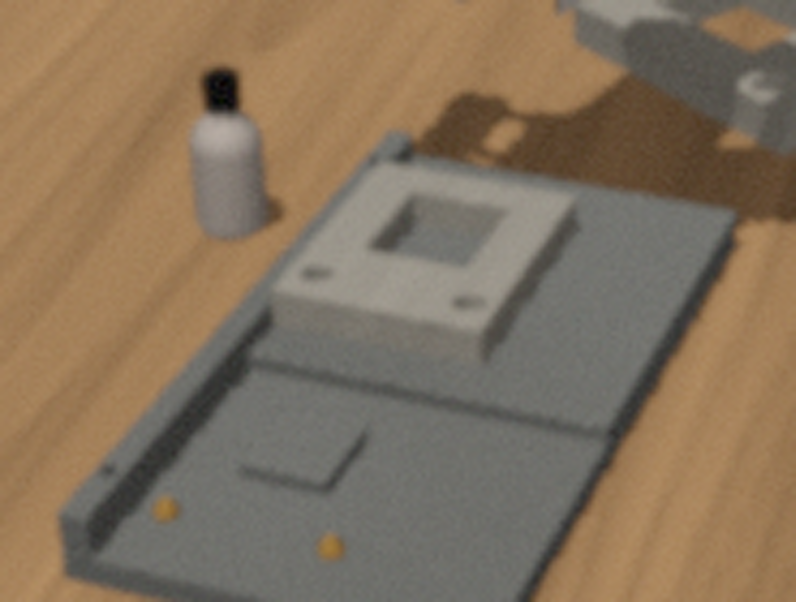

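```bash
python3 -c "
from h import *
c=camera('top')
T=lambda p:(np.array(p,float)+.5)/4.5-.5+np.array([225,180])
for p in [(443,134),(432,285)]: print(w2j(ray(c,T(p),.035)[0][:2]*1e3).round(1))
for p in [(138,125),(123,271)]: print(w2j(ray(c,T(p),.0175)[0][:2]*1e3).round(1))
"
```

```text
[ 48.4 -40.9]
[-17.5 -40.8]
[47.4 94.7]
[-18.2  95.5]
```

>>> step_arm --pt "2 0 6 0 0 0" --pt "0 40 0 0 0 0" --pt "0 20 0 0 0 0" --pt "0 21 0 0 0 0" --pt "0 0 0 0 0 0"

```text
time_s: 9.05
ee_pos: [0.5599, -0.1372, 0.0241]
eef_rot: [-1.573, 0.001, -1.662]
force: [-0.6, -1.5, -0.0]
grip_width: 0.0401
```

```bash
python3 -c "
from h import *
delta((13,-140),25,-95.15)
c=camera('side'); zoom(c,(230,150,390,280),5,'pics/s6.png')"
```

```text
t 9.05 w [ 559.9 -137.2   24.1] jig [  12.4 -165.2] rpy [-9.014e+01  3.000e-02 -9.524e+01] F [-0.6 -1.5 -0. ] grip 40.1
shift tool [-25.2  -0.8   0.6]
turn tool [ 0.14 -0.09 -0.03]
```

View pics/s6.png

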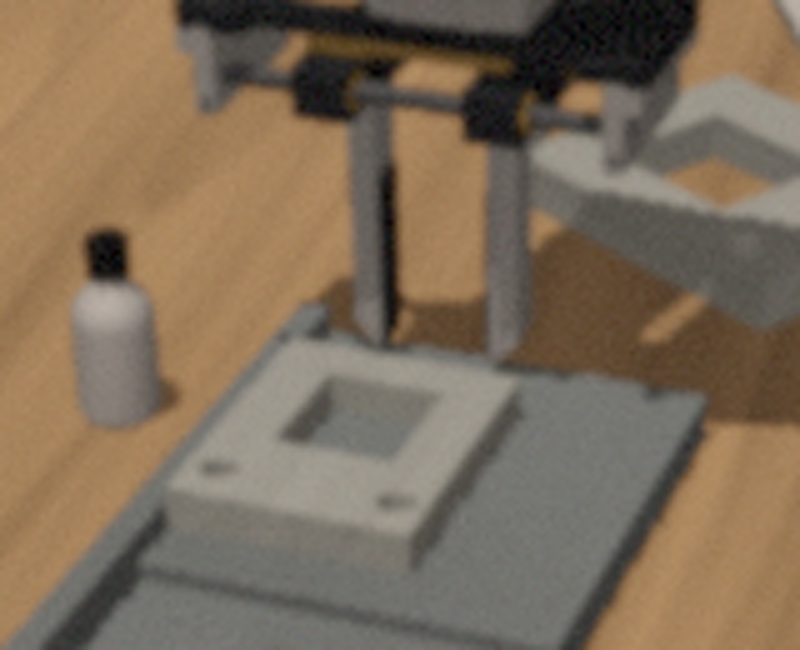

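The frame is square against the fence. The holes are at jig y≈-41 and the pins at 95, which leaves about 136 mm of travel. Next I push along +y.

>>> step_arm --pt "-8 1.5 0 0 0 0" --pt "-8 0 0 0 0 0" --pt "-4 0 0 0 0 0" --pt "-3 0 0.1 0 0 0" --pt "-3 0 0.1 0 0 0" --pt "-3 0 0.1 0 0 0" --pt "-3 0 0.1 0 0 0" --pt "-3 0 0.1 0 0 0" --pt "-3 0 0.1 0 0 0" --pt "-3 0 0.1 0 0 0"

```text
time_s: 10.35
ee_pos: [0.5644, -0.0976, 0.0242]
eef_rot: [-1.572, -0.001, -1.662]
force: [-7.2, -8.6, 4.6]
grip_width: 0.0398
```

>>> step_arm --pt "-3 0 0.1 0 0 0" --pt "-3 0 0.1 0 0 0" --pt "-3 0 0.1 0 0 0" --pt "-3 0 0.1 0 0 0" --pt "-3 0 0.1 0 0 0" --pt "-3 0 0.1 0 0 0" --pt "-3 0 0.1 0 0 0" --pt "-3 0 0.1 0 0 0" --pt "-3 0 0.1 0 0 0" --pt "-3 0 0.1 0 0 0"

```text
time_s: 11.6
ee_pos: [0.5675, -0.0682, 0.0241]
eef_rot: [-1.573, -0.002, -1.662]
force: [-9.8, -13.1, 7.3]
grip_width: 0.0399
```

```bash
python3 -c "
from h import *
delta((13,-4),22.5,-95.15)
c=camera('side'); zoom(c,(200,180,385,320),4.3,'pics/s7.png')
c=camera('top'); zoom(c,(225,180,400,295),4.5,'pics/t7.png')"
```

```text
t 11.6 w [567.5 -68.2  24.1] jig [ 13.8 -95.8] rpy [-90.13  -0.12 -95.2 ] F [ -9.8 -13.1   7.3] grip 39.9
shift tool [-91.8   1.4  -0.8]
turn tool [ 0.13 -0.05  0.12]
```

View pics/s7.png

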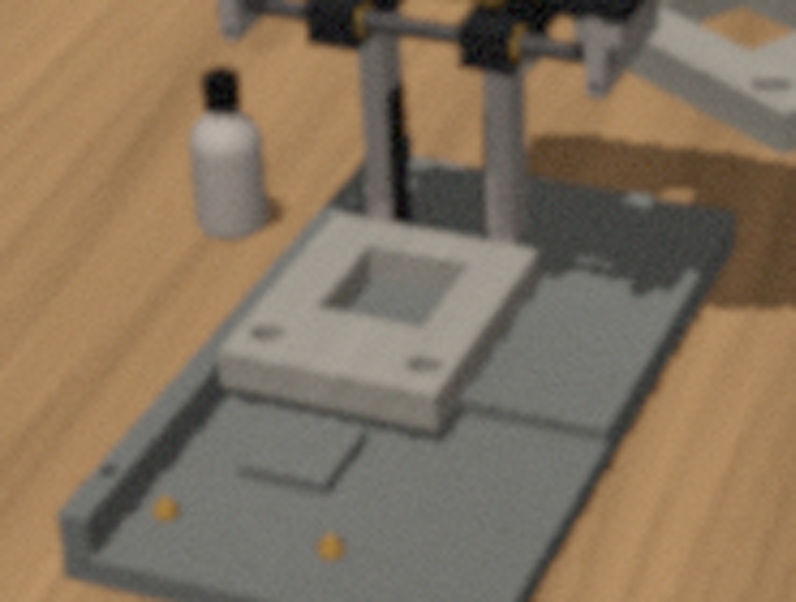

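View pics/t7.png

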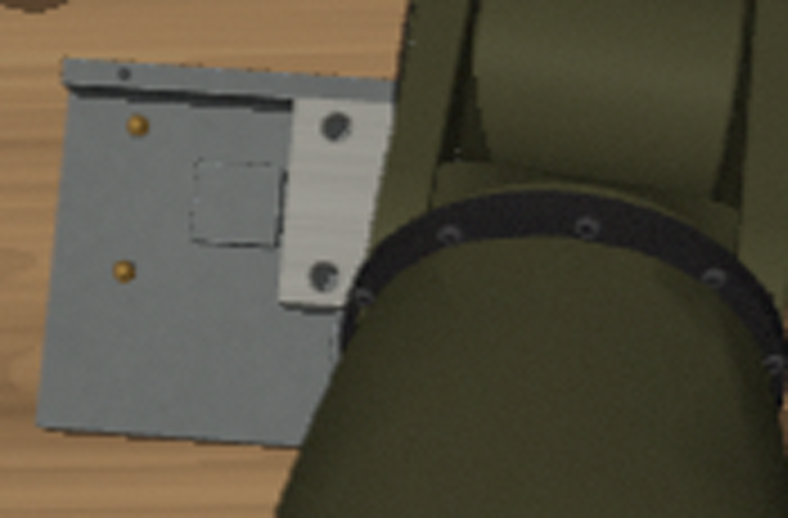

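The side and down loads come from my sideways bias and pad friction. I'll back off to release them, then go on with less bias.

>>> step_arm --pt "4 0 -1 0 0 0" --pt "2 0 0 0 0 0" --pt "0 0 0 0 0 0"

```text
time_s: 12.08
ee_pos: [0.5671, -0.0727, 0.0239]
eef_rot: [-1.571, 0.0, -1.661]
force: [1.4, -0.6, -0.0]
grip_width: 0.04
```

```bash
python3 -c "
from h import *
delta((13,-4),23,-95.15)"
```

```text
t 12.07 w [567.1 -72.7  23.9] jig [  13.7 -100.3] rpy [-8.999e+01  1.000e-02 -9.518e+01] F [ 1.4 -0.6 -0. ] grip 40.0
shift tool [-96.3   0.9  -0.8]
turn tool [-0.01 -0.03 -0.01]
```

>>> step_arm --pt "-3 0 0 0 0 0" --pt "-3 0 0 0 0 0" --pt "-3 0 0.02 0 0 0" --pt "-3 0 0.02 0 0 0" --pt "-3 0 0.02 0 0 0" --pt "-3 0 0.02 0 0 0" --pt "-3 0 0.02 0 0 0" --pt "-3 0 0.02 0 0 0"

```text
time_s: 13.08
ee_pos: [0.5692, -0.0486, 0.0239]
eef_rot: [-1.571, -0.0, -1.661]
force: [-1.0, -2.7, 0.9]
grip_width: 0.0398
```

>>> step_arm --pt "-3 0 0.02 0 0 0" --pt "-3 0 0.02 0 0 0" --pt "-3 0 0.02 0 0 0" --pt "-3 0 0.02 0 0 0" --pt "-3 0 0.02 0 0 0" --pt "-3 0 0.02 0 0 0" --pt "-3 0 0.02 0 0 0" --pt "-3 0 0.02 0 0 0"

```text
time_s: 14.08
ee_pos: [0.5715, -0.0249, 0.024]
eef_rot: [-1.571, -0.0, -1.661]
force: [-3.5, -6.1, 2.7]
grip_width: 0.0399
```

```bash
python3 -c "
from h import *
delta((13,-4),22.5,-95.15)
c=camera('side'); zoom(c,(200,180,385,320),4.3,'pics/s8.png')
c=camera('top'); zoom(c,(225,180,400,295),4.5,'pics/t8.png')"
```

```text
t 14.07 w [571.5 -24.9  24. ] jig [ 13.8 -52.3] rpy [-9.002e+01 -2.000e-02 -9.518e+01] F [-3.5 -6.1  2.7] grip 39.9
shift tool [-48.3   1.5  -0.9]
turn tool [ 0.02 -0.03  0.02]
```

View pics/s8.png

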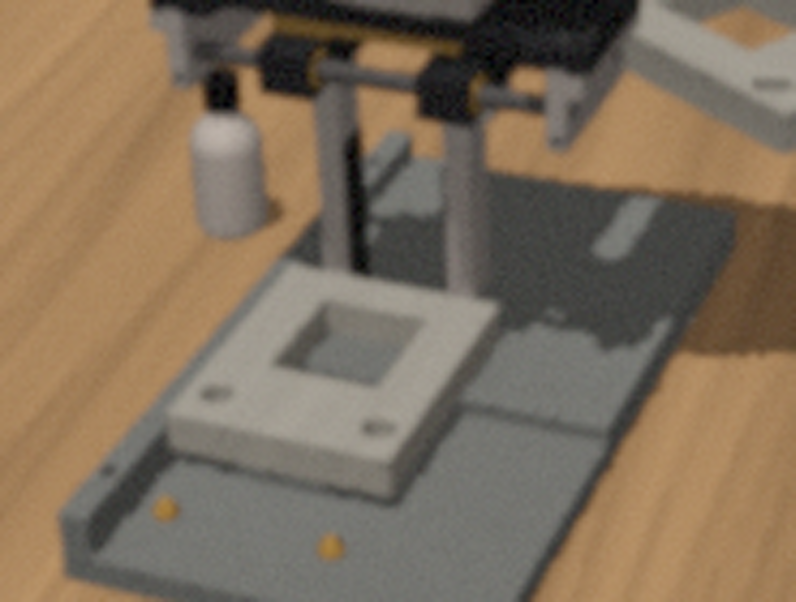

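View pics/t8.png

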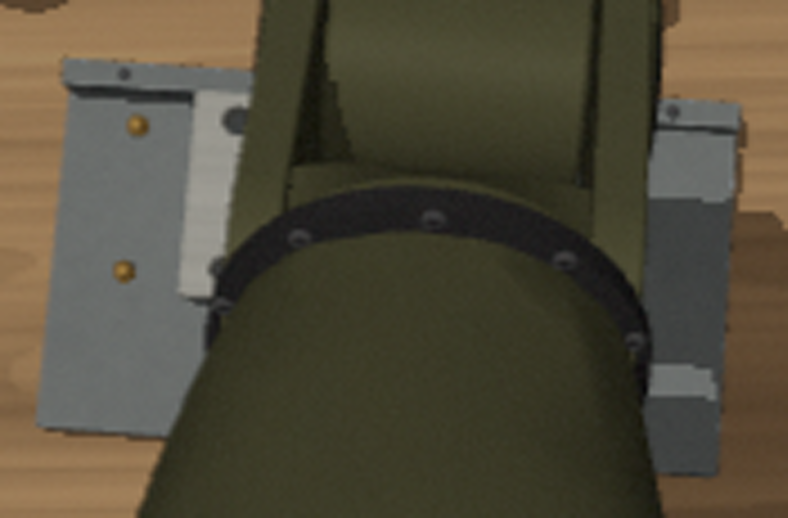

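>>> step_arm --pt "-3 0 -0.04 0 0 0" --pt "-3 0 -0.04 0 0 0" --pt "-3 0 -0.04 0 0 0" --pt "-3 0 -0.04 0 0 0" --pt "-3 0 -0.04 0 0 0" --pt "-3 0 -0.04 0 0 0" --pt "-3 0 -0.04 0 0 0" --pt "-3 0 -0.04 0 0 0"

```text
time_s: 15.18
ee_pos: [0.5736, -0.0007, 0.024]
eef_rot: [-1.571, 0.0, -1.661]
force: [0.1, -3.3, 0.8]
grip_width: 0.04
```

>>> step_arm --pt "-3 0 0 0 0 0" --pt "-3 0 0 0 0 0" --pt "-2 0 0 0 0 0" --pt "-2 0 0 0 0 0" --pt "-2 0 0 0 0 0" --pt "0 0 0 0 0 0"

```text
time_s: 15.92
ee_pos: [0.5745, 0.0113, 0.0239]
eef_rot: [-1.571, 0.0, -1.661]
force: [1.1, -0.6, -0.8]
grip_width: 0.0396
```

```bash
python3 -c "
from h import *
delta((13,-4),22.5,-95.15)
c=camera('side'); zoom(c,(200,180,385,330),4.2,'pics/s9.png')"
```

```text
t 15.93 w [574.5  11.3  23.9] jig [ 13.6 -16. ] rpy [-9.000e+01  2.000e-02 -9.517e+01] F [ 1.1 -0.6 -0.8] grip 39.6
shift tool [-12.    1.4  -0.6]
turn tool [ 0.   -0.02 -0.02]
```

View pics/s9.png

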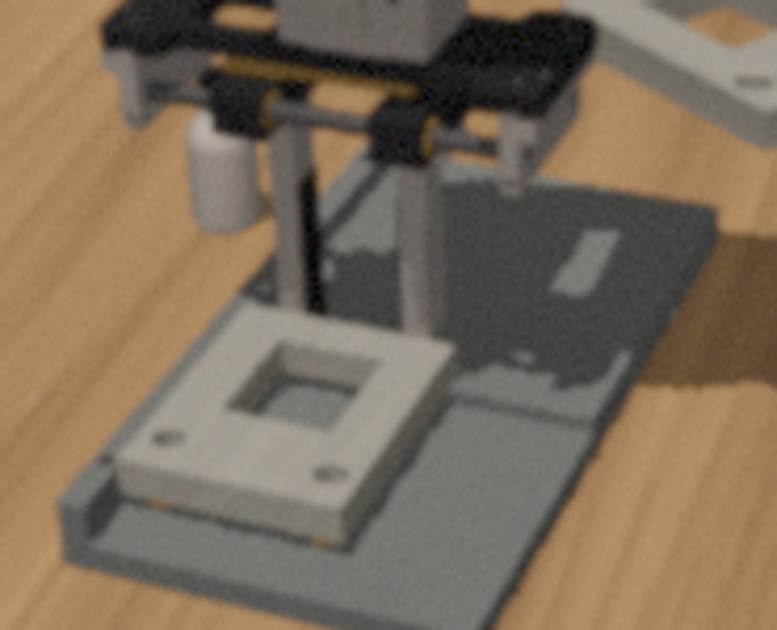

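About 12 mm is left, and the pins are just under the frame's leading edge. I'll take smaller steps from here.

>>> step_arm --pt "-1.5 0 0 0 0 0" --pt "-1.5 0 0 0 0 0" --pt "-1.5 0 0 0 0 0" --pt "-1.5 0 0 0 0 0" --pt "-1 0 0 0 0 0" --pt "0 0 0 0 0 0"

```text
time_s: 16.73
ee_pos: [0.5752, 0.0182, 0.024]
eef_rot: [-1.571, 0.0, -1.661]
force: [-1.2, 0.7, 0.1]
grip_width: 0.0401
```

>>> step_arm --pt "-1 0 0 0 0 0" --pt "-1 0 0 0 0 0" --pt "0 0 0 0 0 0"

```text
time_s: 17.1
ee_pos: [0.5753, 0.02, 0.024]
eef_rot: [-1.571, 0.0, -1.661]
force: [-1.1, 0.3, 0.4]
grip_width: 0.0402
```

```bash
python3 -c "
from h import *
delta((13,-4),22.5,-95.15)
c=camera('side'); zoom(c,(200,200,370,340),4.2,'pics/s10.png')"
```

```text
t 17.1 w [575.3  20.   24. ] jig [13.6 -7.2] rpy [-90.     0.   -95.17] F [-1.1  0.3  0.4] grip 40.2
shift tool [-3.2  1.5 -0.6]
turn tool [ 0.   -0.02 -0.  ]
```

View pics/s10.png

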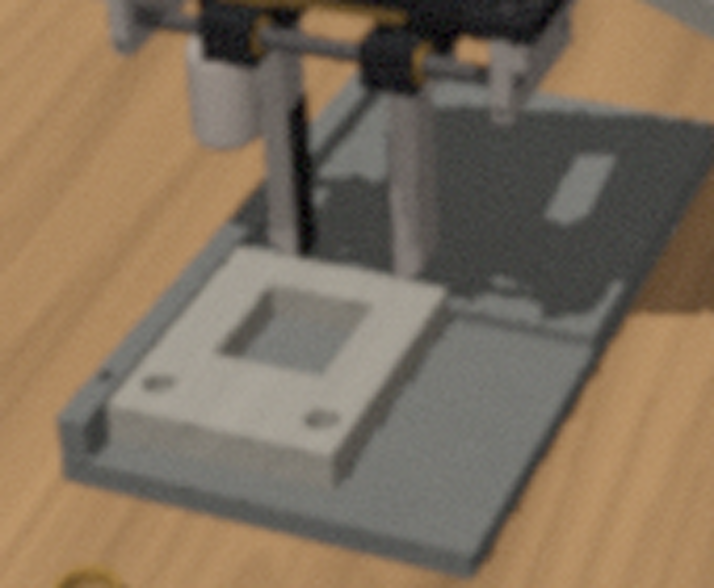

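The frame seems to have dropped. I'll back off, raise the arm and check.

>>> step_arm --pt "5 0 0 0 0 0" --pt "15 0 0 0 0 0" --pt "0 -50 0 0 0 0" --pt "0 -50 0 0 0 0" --pt "50 -30 0 0 0 0" --pt "60 0 0 0 0 0" --pt "60 0 0 0 0 0" --pt "0 0 0 0 0 0"

```text
time_s: 18.15
ee_pos: [0.5571, -0.1736, 0.1538]
eef_rot: [-1.571, -0.0, -1.666]
force: [0.3, 0.5, 0.3]
grip_width: 0.0401
```

```bash
python3 -c "
from h import *
state()
c=camera('side'); zoom(c,(210,200,370,340),5,'pics/s11.png')
c=camera('top'); zoom(c,(225,180,345,285),6,'pics/t11.png')"
```

```text
t 18.15 w [ 557.1 -173.6  153.8] jig [  12.9 -201.7] rpy [-9.001e+01 -2.000e-02 -9.547e+01] F [0.3 0.5 0.3] grip 40.1
```

View pics/s11.png

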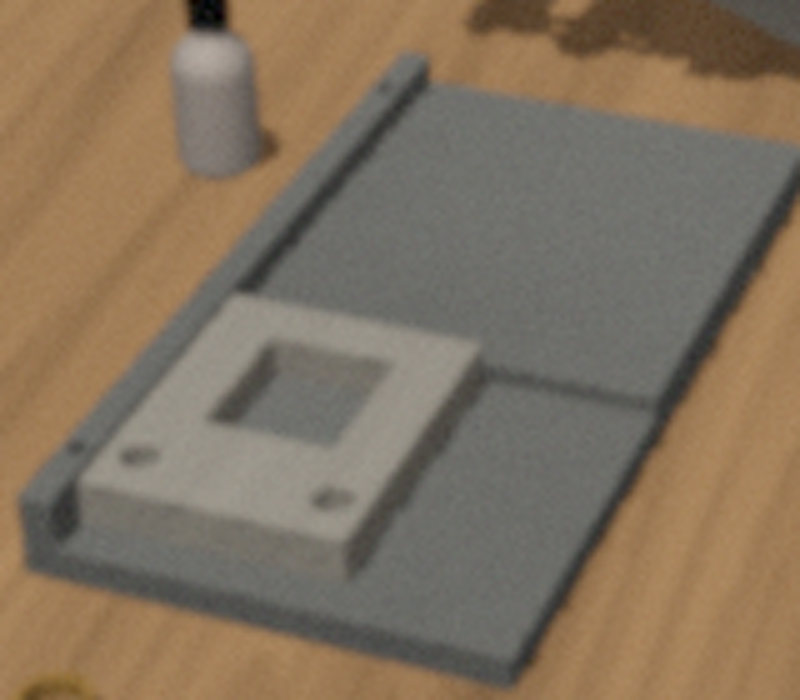

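View pics/t11.png

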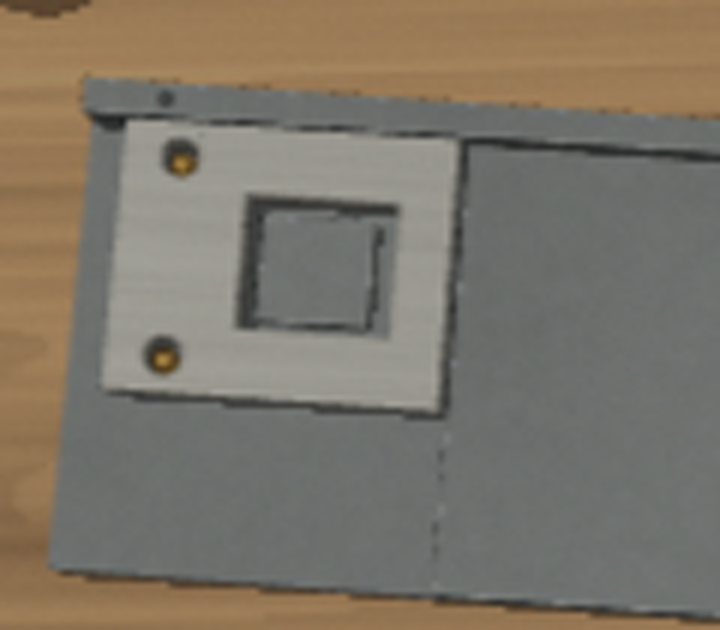

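```bash
python3 -c "
from h import *
c=camera('top'); s=camera('side')
T=lambda p:(np.array(p,float)+.5)/6-.5+np.array([225,180])
S=lambda p:(np.array(p,float)+.5)/5-.5+np.array([210,200])
for n,a,b in [('hole1',(181,157),(140,455)),('hole0',(162,355),(333,497)),('lead far',(126,122),(80,488)),('lead near',(103,388),(349,543)),('trail far',(462,138),(237,292)),('trail near',(443,412),(481,347))]:
    X=tri(c,T(a),s,S(b))*1e3; print(n,w2j(X[:2]).round(1),X[2].round(1),'plane28',w2j(ray(c,T(a),.028)[0][:2]*1e3).round(1))
for n in ('side','top'): cv2.imwrite(f'pics/{n}_end.png',(c if n=='top' else s)['pixels'][:,:,::-1])
"
```

```text
hole1 [48.6 94.4] 25.9 plane28 [48.4 94.1]
hole0 [-17.5  94.6] 26.7 plane28 [-17.4  94.5]
lead far [ 59.3 113.9] 24.3 plane28 [ 59.  113.3]
lead near [-30.3 112.8] 26.1 plane28 [-29.5 112.7]
trail far [60.2  2.1] 26.5 plane28 [60.8  2.3]
trail near [-29.1   2. ] 24.3 plane28 [-29.9   1.7]
```

View pics/top_end.png

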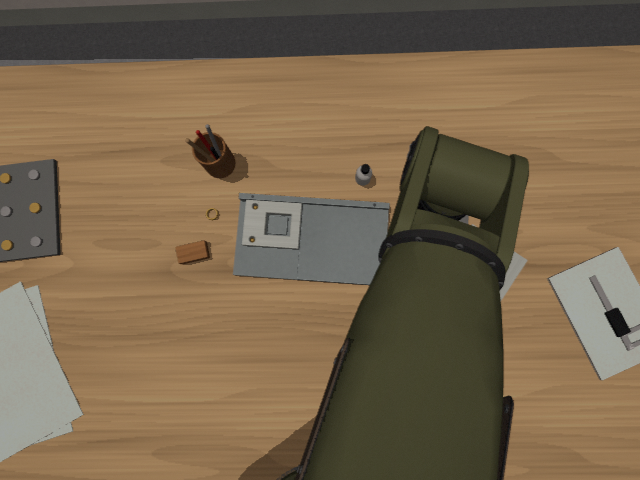

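All four corners and both holes measure 24–27 mm high, after reading 33 mm up on the deck. Both pins show inside the holes and nothing else has moved, so I'm handing in.

```bash
python3 -c "
from h import *
state(); print(job.hand_in())"
```

```text
t 18.35 w [ 558.2 -168.6  153.9] jig [  13.5 -196.6] rpy [-9.001e+01  1.000e-02 -9.513e+01] F [ 0.   0.3 -0.7] grip 40.0
the job is handed in; nothing more can be done
None
```

The mould frame is seated in the nest over both pins, and I handed the job in at 18.4 s of robot time. I pushed it square against the fence with two fingertips, then slid it along the fence until it dropped. I never gripped or lifted it.

**Last checks**
- **Pins and land:** the top view shows a brass pin inside each hole and the raised land inside the window.
- **Position:** the holes measure jig (48.5, 94.5) and (-17.5, 94.5) mm, against the pins at (47, 95) and (-19, 95). The 1.5 mm difference in x is within calibration error. The trailing end measures y ≈ 2 mm where 4 mm was expected, also about calibration error.
- **Flatness:** the corners and holes measure 24–27 mm high. The cameras read about 2 mm low, since the holes read 33 mm on the deck where the true height is 35, so this fits the seated 28 mm.
- **Other things:** the pen pot, glue, block and ring are where they were. The arm hid most of the larger frame and all of the orange one in the last top view, but it stayed well above both.

**What went less smoothly:** my sideways bias on the slide was too strong at first, with readings up to about 13 N on one axis. I backed off once to release it and went on with less, well under the limits. The side camera also disagreed with the top one by several mm in y, so I used the top view for positions.

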